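# Unload a drilled plate from a sprung hold-down jig

### The job

The aluminium plate in the jig is clamped under a spring-loaded finger whose nib hooks into the plate's square hole. Lift the finger by its black knob until the nib is clear, swing it about a quarter turn aside to either side and let it go, then take the plate out and lay it flat, the same side up, in the empty wooden tray; set it down, do not drop it or tear it out from under the finger. Leave the tape measure, black spool and black marker where they are.

Things in the scene. Friction and masses are not known exactly. Their poses are not given: they have to be found in the camera images.
- board: Fixed plywood bench board 280 (x) x 560 (y) mm, raised on blocks, its top 60 mm above the worktop; origin on the worktop under its centre. Jig, tray, spool and marker stand on it.
- jig: Fixed jig on the board: grey base 110 (x) x 190 (y) x 18 mm, origin under its centre. The plate lies on a bed 34 mm wide, y -85..35, top at z 36 mm, overhanging it 8 mm on each long side. 5 mm steel pins, tops at z 48, fence the plate with 2 mm play, at x +-29.5 with y -70 and y 20, at (0, -89.5) and (+-16.5, 39.5), so it leaves only upward.
- plate: Loose aluminium plate 50 (x) x 120 (y) x 8 mm, about 0.13 kg, origin at the centre of its underside; at the start at jig (0, -25, 36) mm, axes along the jig's. A 16 mm square hole at its (0, 43) mm takes the finger's nib. Its long edges are free for the gripper from y -35 to +35 mm, with 18 mm of free height under its overhang.
- finger_knob (a point): Middle (in height, on the axis) of the black round upright knob, 20 mm in diameter and 34 mm tall, on the free end of the finger. The flat steel finger (24 mm wide, 8 mm thick) lies right under it: the knob's foot is 18 mm below this point, its top 16 mm above. At the start this point is 70 mm above the jig's origin.
- finger_nib (a point): Centre of the lower end of the 10 mm round nib under the finger, straight below the knob, 33 mm below its middle. It reaches 7 mm into the plate's hole.
- post (a point): Axis of the fixed vertical post, at jig (0, 68) mm, this point 44 mm above the jig's origin, on which the finger slides and swings under a coil spring. The post's top is 107 mm above the jig's origin; the knob is 50 mm from this axis.
- finger_lift (a joint): Height of the finger in m: 0 resting on the plate, at most 0.028 lifted, -0.004 at its lowest. The spring pushes it down (about 5 N at 0, 8 N at the top, weight included), so it comes down when let go. The nib is clear of the plate from 0.008 on.
- finger_swing (a joint): Swing of the finger about the vertical post in rad: 0 over the plate, up to 1.9 either way, positive anticlockwise from above. It stays where it is left (light friction). At +-1.57 the finger and its knob are well aside of the plate.
- tray: Fixed on the board: empty open wooden tray, 136 (x) x 172 (y) x 25 mm outside, walls 6 mm, inside about 124 x 160 mm; origin at the centre of its underside. Its inner floor is 6 mm above its origin. The plate fits in flat with ample room when its long side lies along the tray's y.
- tape_measure: Bystander: yellow tape measure, 65 mm, on the worktop right of the board; leave it alone.
- spool_black: Bystander: small black spool, 42 mm across, 50 mm high; leave it alone.
- marker: Bystander: black marker pen lying on the board, 14 mm thick; leave it alone.

How it is judged (in metres and radians):
On the way, in this order (a step that is already met when the one before it is completed fails the run):
1. the finger is lifted so that its nib is clear of the plate (8 mm or more) (value of joint finger_lift above 0.008 m), for 0.1 s.
2. the finger is swung aside by at least 0.9 rad and let down, the plate still in the jig ((value of joint finger_swing above 0.9 rad or value of joint finger_swing below -0.9 rad) and value of joint finger_lift below 0.003 m and distance of plate from where it was at the start of the episode below 0.012 m), for 0.1 s.
At the end, for the whole second after the job is handed in: The plate lies at rest and flat (within 0.08 rad, the same side up) on the tray's floor inside its walls (underside less than 11 mm above the tray's underside, centre within 70 mm of the tray's centre), and the finger is still swung at least 0.9 rad aside, to either side (horizontal distance between plate and tray below 0.07 m and z of plate in the frame of tray below 0.011 m and angle between plate's own z axis and vertical below 0.08 rad and linear speed of plate below 0.02 m/s and (value of joint finger_swing above 0.9 rad or value of joint finger_swing below -0.9 rad)); the robot touches nothing.
It fails at once if the plate is moved more than 12 mm while the finger is still over it (swung less than 0.6 rad) (value of joint finger_swing between -0.6 and 0.6 rad and distance of plate from where it was at the start of the episode above 0.012 m).
It fails at once if the plate is dropped into the tray (faster than 0.7 m/s within 60 mm above it) (horizontal distance between plate and tray below 0.1 m and z of plate in the frame of tray below 0.06 m and linear speed of plate above 0.7 m/s).
It fails at once if a bystander is moved by more than 30 mm (distance of any of tape_measure, spool_black, marker from where it was at the start of the episode above 0.03 m).
It also fails if it takes over 58 s, if anything falls off the work surface, if the arm or the gripper's body presses on something with over 40 N, if the wrist force passes 120 N, or if a joint passes its speed limit or range.

### The arm

A 6-joint arm with a two-finger parallel gripper is mounted at the origin on a cart in front of the work surface, level with it; the furniture and walls round the work are solid. World frame = base frame: x ahead of the robot, y to its left, z up, the work surface at z = 0. Lengths are in m, angles in degrees, forces in N, time in s.
With the tool pointing down it reaches from about 0.25 to 0.725 m from the base axis. Payload 9.7 kg.
Tool frame: the origin (TCP) lies at the very end of the fingers, on their centre line; the grasp point (between the pads) lies 19 mm behind it; x points along the fingers, z is the direction in which the jaws open and shut, and the axes are right-handed (so a half turn about x gives the same grasp; the last joint's range is limited). The gripper opens to 85 mm and grips with 20 to 120 N. Pads are 22 mm wide; open, the fingers measure 114 mm over their backs; the gripper's body (76 mm by 85 mm) begins 54 mm behind the grasp point. The pads swing forward as they close: fully open they stand 13 mm farther back than shut.
Start: joints at [-77.292, 4.979, 10.078, 95.1, 0, 90], TCP at [0.121, -0.537, 0.231] pointing down, gripper open.
Joint ranges: [-179.16, 179.16], [-48.56, 103.87], [-65.8, 70.77], [-126.05, 130.52], [-82.76, 87.17], [-180, 180]. Speed limits (degrees/s): [127.2, 127.2, 147.25, 180, 180, 180].

### API

Orientations are given as [roll, pitch, yaw] about the fixed x, y, z axes, in that order (R = Rz(yaw) Ry(pitch) Rx(roll)).
In Python, from workcell import sensors, vision, job_done gives the robot as it stands.
- The arm moves only by the tool carry_out, never from a script. Its argument "increments" is a list of rows, each a list of 7 numbers: the turn, a rotation vector about the tool's x, y, z in degrees, then the shift along the tool's x, y, z in mm, then the opening in per cent of the stroke, from 0 (shut) to 100 (fully open). A call has 1 to 12 rows; each row shifts and turns the commanded pose from where the row before left it, along the tool's axes as they then stand; what a row does not reach is not made up. A row lasts 1/8 s, in which the tool goes at most 62.5 mm and 10.7 degrees, less where a joint would pass 70% of its speed; a pose out of reach is approached as far as the arm can. A call is refused whole if a number of a shift passes 62.5 or a number of a turn 10.7, either way. A call with a gripper value outside its range is refused whole. The fingers move at their own pace and stop on an object; "squeeze" is the grip in N (left out, the last holds). Time passes only in rows, so rows that do not move let the fingers close. It gives the time, the measured TCP pose, the force and the opening at its end, in the units of the state.
- sensors.get_obs(): the state, without advancing time (a new reading comes with each control period).
- vision.camera(name): name is "side" or "top"; returns the picture (384x512x3 uint8, red, green, blue); there is no depth.
- vision.calibration(name): a dict with "camera_matrix" (3x3 intrinsics, pixels), "dist" ([k1, k2, p1, p2, k3] as OpenCV has them; the pictures are not rectified), "extrinsics" (4x4, takes a point from world to camera coordinates). Camera axes: x right, y up, looking along -z (the intrinsics and any distortion apply to the point x, -y, -z); pixel columns grow to the right and rows downward; lengths in m; the calibration is good to about 2 mm. A picture is of the moment at which its call begins. calibration takes no time and is no camera call.
- job_done(): hands the job in, once; it reports no verdict.
The state is a dict: "time": time; "q": joint angles; "qd": joint speeds; "joint_efforts": joint torques, N m; "ee_pos": TCP position; "tcp_rot": TCP orientation; "wrist_force": force on the tool from outside, world axes, zero at the start; "torque": the same for the moment, N m; "opening": finger opening in m.
Only numpy, scipy, OpenCV 4.12 (cv2) and the standard library are available. Lean on these libraries where they do the work, as an engineer would, in place of code of your own. Each camera call takes 0.05 s, during which the arm holds its last target.

## Working session

There is one attempt and no reset: what is moved stays moved. The work goes in short steps, Python scripts to look and compute and a tool call to move; the robot and the scene stay as the last step left them, time stands still between calls to the robot, and variables do not carry over. Pictures are saved under pics/ and viewed, and the job is handed in when it is done.

Besides the shell and the picture viewer there is one more tool, called after "Request:" as name(argument=value, ...) on one line, values as JSON. carry_out: Moves the arm, as the interface text tells. Its arguments: {"type":"object","properties":{"increments":{"type":"array"},"squeeze":{"type":"number"}},"required":["increments"]}

```bash
mkdir -p pics; ls; python3 - <<'E'
from workcell import sensors, vision
import cv2
print(sensors.get_obs())
for n in ("side","top"):
    im=vision.camera(n); cv2.imwrite(f"pics/{n}0.png",im[:,:,::-1]); c=vision.calibration(n); print(n,c)
E
```

```text
pics
{'time': 0.0, 'q': array([-7.72903174e+01,  5.01174893e+00,  1.00339960e+01,  9.51001827e+01,
        1.24838867e-03,  9.00016133e+01]), 'qd': array([ 0.01245452, -0.03236598,  0.04839951, -0.11050914,  0.0422181 ,
        0.00662305]), 'joint_efforts': array([ 1.14302027e-03, -5.20391607e+01,  4.64800644e+01,  1.64266198e-02,
       -4.62107187e-05,  1.36577503e-05]), 'ee_pos': array([ 0.1209602 , -0.5362919 ,  0.23057275]), 'tcp_rot': array([179.08391699,  89.92205437, 101.7919854 ]), 'wrist_force': array([-0.31044754,  0.54261794,  0.75604531]), 'torque': array([ 0.00343279, -0.00269963,  0.0453352 ]), 'opening': 0.08522178950090238}
side {'camera_matrix': array([[455.9276083 ,   0.        , 259.28044369],
       [  0.        , 455.9276083 , 189.2178948 ],
       [  0.        ,   0.        ,   1.        ]]), 'dist': array([0.04417553, 0.        , 0.        , 0.        , 0.        ]), 'extrinsics': array([[-9.19691848e-01, -3.92640216e-01,  7.52737528e-04,
         5.30126632e-01],
       [ 2.49656296e-01, -5.83294906e-01,  7.72941645e-01,
        -9.01208140e-02],
       [-3.03048906e-01,  7.11056056e-01,  6.34476671e-01,
        -1.05707231e+00],
       [ 0.00000000e+00,  0.00000000e+00,  0.00000000e+00,
         1.00000000e+00]])}
top {'camera_matrix': array([[378.09001977,   0.        , 251.9392369 ],
       [  0.        , 378.09001977, 191.4957218 ],
       [  0.        ,   0.        ,   1.        ]]), 'dist': array([-0.11437233,  0.        ,  0.        ,  0.        ,  0.        ]), 'extrinsics': array([[-0.02552909, -0.99961601,  0.01077485,  0.17594356],
       [ 0.98456473, -0.02327491,  0.17346631, -0.47258184],
       [-0.17314892,  0.01503697,  0.98478086, -1.05079765],
       [ 0.        ,  0.        ,  0.        ,  1.        ]])}
```

View pics/side0.png

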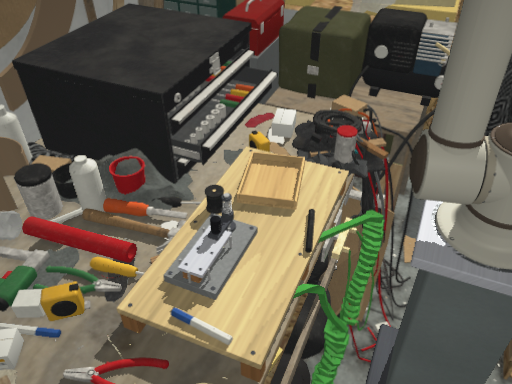

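View pics/top0.png

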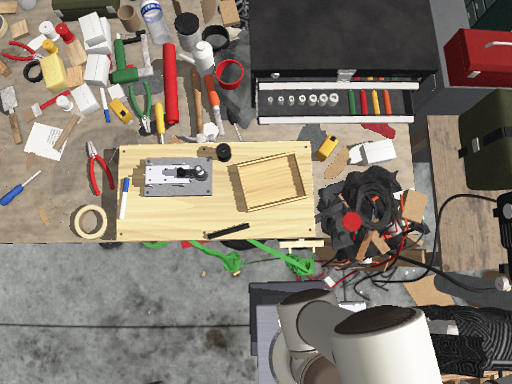

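```bash
cat > h.py <<'E'
import numpy as np, cv2
from workcell import vision
def ray(n,px):
    c=vision.calibration(n); p=cv2.undistortPoints(np.array([[px]],float),c["camera_matrix"],c["dist"])[0,0]
    E=c["extrinsics"]; R=E[:3,:3]; t=E[:3,3]
    d=R.T@np.array([p[0],-p[1],-1.0]); return -R.T@t, d/np.linalg.norm(d)
def onz(n,px,z):
    o,d=ray(n,px); return o+d*(z-o[2])/d[2]
def tri(p1,p2):
    o1,d1=ray("side",p1); o2,d2=ray("top",p2)
    A=np.stack([d1,-d2],1); s=np.linalg.lstsq(A,o2-o1,rcond=None)[0]
    a=o1+s[0]*d1; b=o2+s[1]*d2; return (a+b)/2, np.linalg.norm(a-b)
def proj(n,P):
    c=vision.calibration(n);E=c["extrinsics"]; q=(E[:3,:3]@np.atleast_2d(P).T).T+E[:3,3]
    q=q*[1,-1,-1]; return cv2.projectPoints(q,np.zeros(3),np.zeros(3),c["camera_matrix"],c["dist"])[0][:,0]
E
python3 - <<'E'
import cv2
a=cv2.imread("pics/top0.png"); b=cv2.imread("pics/side0.png")
cv2.imwrite("pics/topz.png",cv2.resize(a[135:250,100:325],None,fx=3.5,fy=3.5,interpolation=cv2.INTER_CUBIC))
cv2.imwrite("pics/sidez.png",cv2.resize(b[170:310,150:310],None,fx=4.2,fy=4.2,interpolation=cv2.INTER_CUBIC))
E
```

```text
(no output)
```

View pics/topz.png

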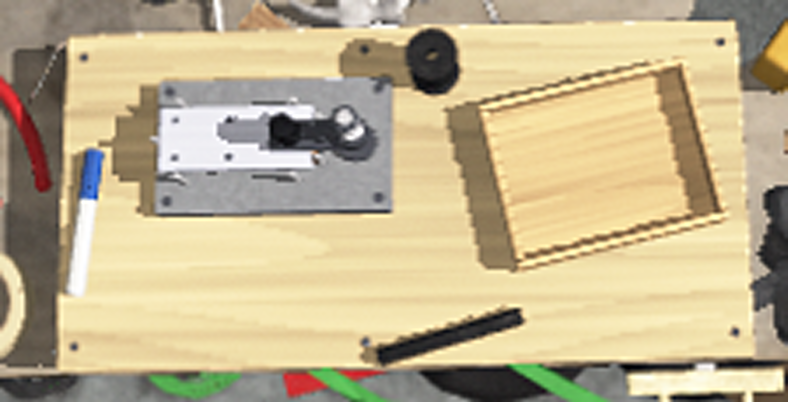

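View pics/sidez.png

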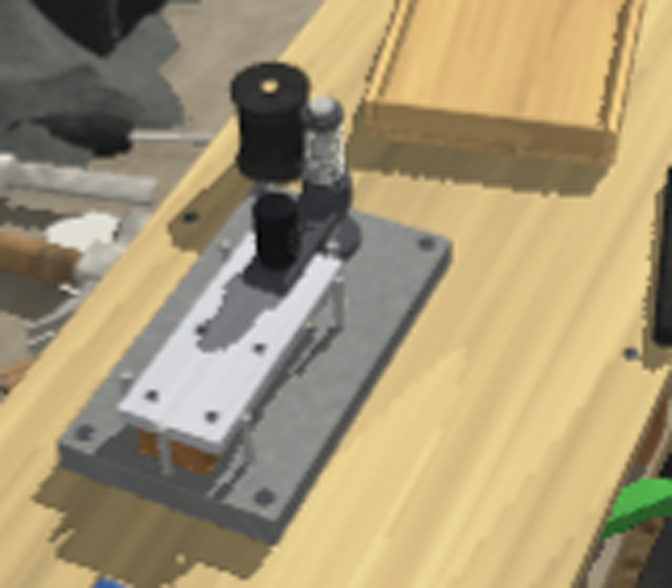

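```bash
python3 - <<'E'
from h import *
np.set_printoptions(precision=4,suppress=True)
T=lambda x,y:((x+.5)/3.5-.5+100,(y+.5)/3.5-.5+135)
S=lambda x,y:((x+.5)/4.2-.5+150,(y+.5)/4.2-.5+170)
print("jig top");P=[onz("top",T(*p),.078) for p in [(160,80),(392,79),(390,213),(157,212)]];print(np.array(P),np.mean(P,0))
print("jig side");print(np.array([onz("side",S(*p),.078) for p in [(62,443),(452,243),(276,530)]]))
print("plate top");print(np.array([onz("top",T(*p),.104) for p in [(161,106),(160,170)]]))
print("plate side");print(np.array([onz("side",S(*p),.104) for p in [(119,406),(220,444),(345,258)]]))
print("knob tri",tri(S(276,200),T(286,127)), "post",tri(S(322,106),T(349,114)))
print("tray rim top");P=[onz("top",T(*p),.085) for p in [(480,105),(683,61),(724,214),(518,268)]];print(np.array(P),np.mean(P,0))
P=[onz("side",p,.085) for p in [(236,192),(299,206),(307,158),(250,150)]];print(np.array(P))
print("spool",tri(S(269,86),T(432,54)))
print("marker",onz("top",T(380,355),.067),onz("top",T(520,316),.067))
E
```

```text
jig top
[[0.5757 0.4661 0.078 ]
 [0.5714 0.2765 0.078 ]
 [0.4615 0.2787 0.078 ]
 [0.4667 0.4656 0.078 ]] [0.5188 0.3717 0.078 ]
jig side
[[0.5692 0.4657 0.078 ]
 [0.4606 0.2821 0.078 ]
 [0.4605 0.4707 0.078 ]]
plate top
[[0.5472 0.4575 0.104 ]
 [0.4955 0.4569 0.104 ]]
plate side
[[0.5427 0.4559 0.104 ]
 [0.4923 0.4574 0.104 ]
 [0.4923 0.3357 0.104 ]]
knob tri (array([0.5181, 0.3506, 0.1444]), np.float64(0.0003476026284183396)) post (array([0.5209, 0.3003, 0.1612]), np.float64(0.0035235069676690925))
tray rim top
[[0.5463 0.2055 0.085 ]
 [0.5793 0.0409 0.085 ]
 [0.4533 0.0141 0.085 ]
 [0.4143 0.1781 0.085 ]] [0.4983 0.1096 0.085 ]
[[0.5468 0.2029 0.085 ]
 [0.4009 0.1921 0.085 ]
 [0.4419 0.0152 0.085 ]
 [0.5855 0.0387 0.085 ]]
spool (array([0.5819, 0.2418, 0.1089]), np.float64(0.0013554844912415948))
marker [0.35   0.2886 0.067 ] [0.3782 0.1774 0.067 ]
```

```bash
python3 - <<'E'
from h import *
print(tri((347,131),(352,221)))
E
```

```text
(array([ 0.37631781, -0.10170928,  0.11176552]), np.float64(0.002029767273001663))
```

Request:
carry_out(increments=[[-9.6, 0, 0, -10, 0, 0, 100], [-9.6, 0, 0, -10, 0, 0, 100], [-9.6, 0, 0, -10, 0, 0, 100], [-9.6, 0, 0, -10, 0, 0, 100], [-9.6, 0, 0, -10, 0, 0, 100], [-9.6, 0, 0, -10, 0, 0, 100], [-9.6, 0, 0, 0, 0, 0, 100], [-10, 0, 0, 0, 0, 0, 100]])

```text
time: 1.1
ee_pos: [0.121, -0.5365, 0.291]
tcp_rot: [106.5, 90.0, 106.7]
wrist_force: [-0.1, 0.3, 0.0]
opening: 0.0858
```

Request:
carry_out(increments=[[0, 0, 0, 0, 40, 30, 100], [0, 0, 0, 0, 40, 30, 100], [0, 0, 0, 0, 40, 30, 100], [0, 0, 0, 0, 40, 30, 100], [0, 0, 0, 0, 40, 30, 100], [0, 0, 0, 0, 40, 30, 100], [0, 0, 0, 0, 40, 30, 100], [0, 0, 0, 0, 40, 30, 100], [0, 0, 0, 0, 40, 30, 100], [0, 0, 0, 0, 40, 30, 100], [0, 0, 0, 0, 40, 0, 100]])

```text
time: 2.48
ee_pos: [0.4228, -0.0954, 0.2902]
tcp_rot: [162.7, 89.9, 162.7]
wrist_force: [0.2, -0.3, 0.1]
opening: 0.0853
```

Request:
carry_out(increments=[[0, 0, 0, 0, 45, 10, 100], [0, 0, 0, 0, 45, 10, 100], [0, 0, 0, 0, 45, 10, 100], [0, 0, 0, 0, 45, 10, 100], [0, 0, 0, 0, 45, 10, 100], [0, 0, 0, 0, 45, 10, 100], [0, 0, 0, 0, 45, 10, 100], [0, 0, 0, 0, 45, 10, 100], [0, 0, 0, 0, 45, 10, 100], [0, 0, 0, 0, 45, 5, 100], [0, 0, 0, 0, 0, 0, 80]])

```text
time: 3.85
ee_pos: [0.5172, 0.3554, 0.289]
tcp_rot: [-151.5, 89.8, -151.4]
wrist_force: [0.1, -1.0, -1.0]
opening: 0.07
```

```bash
python3 - <<'E'
from h import *
from workcell import sensors
o=sensors.get_obs();print(o['time'],o['q'],o['ee_pos'],o['tcp_rot'],o['opening'])
for n in("top","side"):
    im=vision.camera(n)[:,:,::-1]
    cv2.imwrite(f"pics/{n}1.png",cv2.resize(im[120:260,90:340] if n=="top" else im[100:310,120:330],None,fx=3.,fy=2.8 if n=="side" else 3))
E
```

```text
3.85 [3.44918495e+01 1.86042954e+01 3.25594593e+01 1.04124008e+02
 1.74783948e-02 1.24417142e+02] [0.51717436 0.35544126 0.28899896] [-151.49292335   89.83025341 -151.41824158] 0.06996778750488761
```

View pics/side1.png

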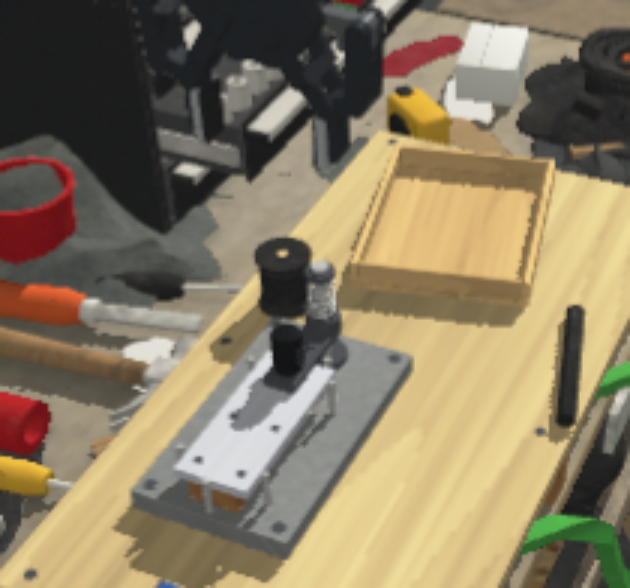

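Request:
carry_out(increments=[[0, 0, 0, 25, -2, 0, 80], [0, 0, 0, 30, 0, 0, 80], [0, 0, 0, 30, 0, 0, 70], [0, 0, 0, 30, 0, 0, 70], [0, 0, 0, 25, 0, 0, 70], [0, 0, 0, 20, 0, 0, 70], [0, 0, 0, 10, 0, 0, 70], [0, 0, 0, 0, 0, 0, 70]])

```text
time: 4.95
ee_pos: [0.5173, 0.35, 0.1213]
tcp_rot: [-141.7, 90.0, -141.9]
wrist_force: [0.4, 0.0, 1.2]
opening: 0.0595
```

```bash
python3 - <<'E'
from h import *
from workcell import sensors
for n in("top","side"):
    im=vision.camera(n)[:,:,::-1]
    cv2.imwrite(f"pics/{n}2.png",cv2.resize(im[120:260,90:340] if n=="top" else im[150:290,130:310],None,fx=3. if n=="top" else 4,fy=4 if n=="side" else 3))
E
```

```text
(no output)
```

View pics/side2.png

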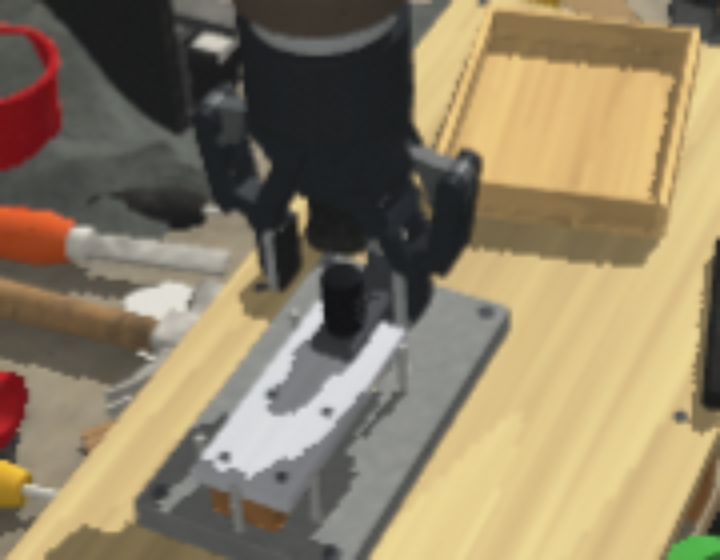

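View pics/top2.png

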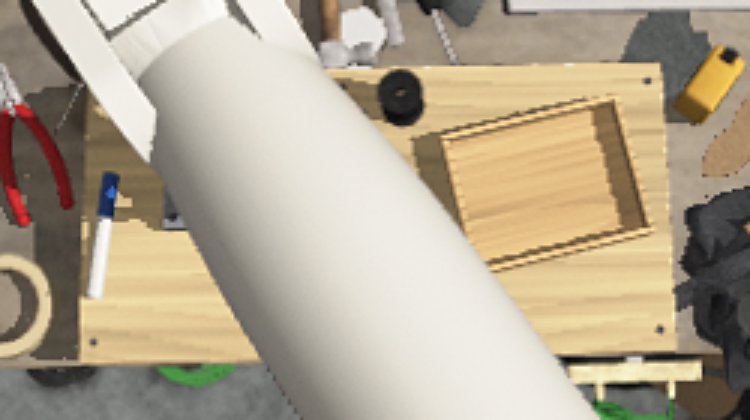

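```bash
python3 - <<'E'
from h import *
P=proj("side",[[.517,.350,.130],[.517,.3545,.130],[.517,.35,.146],[.517,.3545,.146],[.517+.03,.35,.1285],[.517-.03,.35,.1285]])
print((P-[130,150])*4+1.5)
E
```

```text
[[347.63389952 292.21508642]
 [343.33706406 298.15601778]
 [345.68107381 267.89169616]
 [341.32771625 273.81062349]
 [293.08492586 277.79319459]
 [403.64615747 311.49337349]]
```

Request:
carry_out(increments=[[0, 0, 0, 3, 4, 0, 60], [0, 0, 0, 0, 0, 0, 60], [0, 0, 0, 0, 0, 0, 0], [0, 0, 0, 0, 0, 0, 0], [0, 0, 0, 0, 0, 0, 0], [0, 0, 0, 0, 0, 0, 0]], squeeze=50)

```text
time: 5.8
ee_pos: [0.5175, 0.3549, 0.1186]
tcp_rot: [48.3, 90.0, 48.2]
wrist_force: [0.0, -0.0, 1.7]
opening: 0.0181
```

Request:
carry_out(increments=[[0, 0, 0, 0, 0, 0, 0], [0, 0, 0, -3, 0, 0, 0], [0, 0, 0, -3, 0, 0, 0], [0, 0, 0, 0, 0, 0, 0]])

```text
time: 6.3
ee_pos: [0.5174, 0.3547, 0.124]
tcp_rot: [-138.7, 90.0, -138.8]
wrist_force: [1.1, 0.5, -5.5]
opening: 0.0183
```

Request:
carry_out(increments=[[0, 0, 0, -4, 0, 0, 0], [0, 0, 0, -4, 0, 0, 0], [0, 0, 0, -4, 0, 0, 0], [0, 0, 0, -2, 0, 0, 0], [0, 0, 0, 0, 0, 0, 0]])

```text
time: 6.92
ee_pos: [0.5173, 0.3548, 0.1383]
tcp_rot: [-126.7, 90.0, -126.8]
wrist_force: [0.7, -1.0, -7.1]
opening: 0.0187
```

```bash
python3 - <<'E'
from h import *
from workcell import sensors
n="side"
im=vision.camera(n)[:,:,::-1]
cv2.imwrite(f"pics/{n}3.png",cv2.resize(im[150:290,130:310],None,fx=4,fy=4))
E
```

```text
(no output)
```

View pics/side3.png

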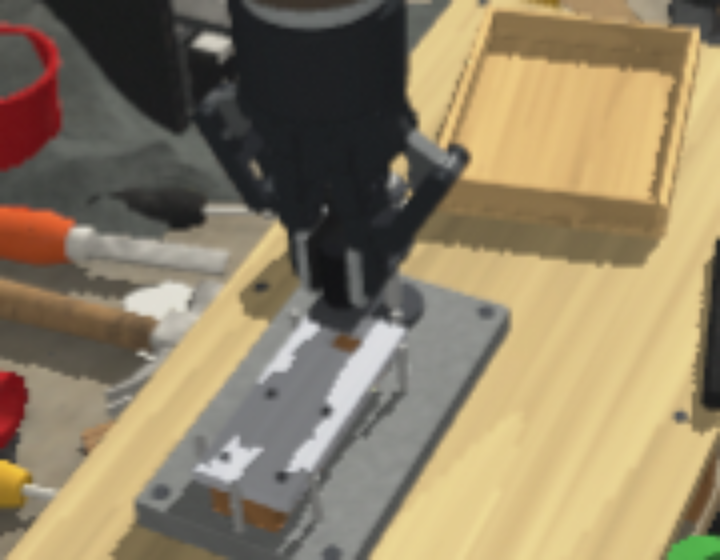

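Request:
carry_out(increments=[[-9, 0, 0, 0, -0.6, -7.8, 0], [-9, 0, 0, 0, -0.6, -7.8, 0], [0, 0, 0, 0, 0, 0, 0]])

```text
time: 7.35
ee_pos: [0.5017, 0.3523, 0.1383]
tcp_rot: [-128.4, 90.0, -110.5]
wrist_force: [0.9, -2.9, -7.2]
opening: 0.0187
```

Request:
carry_out(increments=[[-9, 0, 0, 0, -0.6, -7.8, 0], [-9, 0, 0, 0, -0.6, -7.8, 0], [-9, 0, 0, 0, -0.6, -7.8, 0], [-9, 0, 0, 0, -0.6, -7.8, 0], [0, 0, 0, 0, 0, 0, 0]])

```text
time: 7.98
ee_pos: [0.4767, 0.3342, 0.1382]
tcp_rot: [140.1, 90.0, -166.3]
wrist_force: [-1.9, -1.8, -7.8]
opening: 0.0184
```

Request:
carry_out(increments=[[-9, 0, 0, 0, -0.6, -7.8, 0], [-9, 0, 0, 0, -0.6, -7.8, 0], [-9, 0, 0, 0, -0.6, -7.8, 0], [-9, 0, 0, 0, -0.6, -7.8, 0], [0, 0, 0, 0, 0, 0, 0]])

```text
time: 8.6
ee_pos: [0.467, 0.3046, 0.138]
tcp_rot: [117.6, 89.9, -152.8]
wrist_force: [-4.5, -2.9, -6.7]
opening: 0.0185
```

Request:
carry_out(increments=[[0, 0, 0, 5, 0, 0, 0], [0, 0, 0, 5, 0, 0, 0], [0, 0, 0, 5, 0, 0, 0], [0, 0, 0, 5, 0, 0, 0], [0, 0, 0, 0, 0, 0, 0], [0, 0, 0, 0, 0, 0, 50], [0, 0, 0, 0, 0, 0, 50], [0, 0, 0, 0, 0, 0, 60], [0, 0, 0, 0, 0, 0, 60]])

```text
time: 9.72
ee_pos: [0.4676, 0.3054, 0.1186]
tcp_rot: [-53.4, 90.0, 36.5]
wrist_force: [-0.2, -0.2, -0.4]
opening: 0.0515
```

Request:
carry_out(increments=[[0, 0, 0, -10, 0, 0, 60], [0, 0, 0, -30, 0, 0, 60], [0, 0, 0, -30, 0, 0, 60], [0, 0, 0, -30, 0, 0, 60], [0, 0, 0, -30, 0, 0, 60], [0, 0, 0, 0, 0, 0, 80]])

```text
time: 10.48
ee_pos: [0.4681, 0.3056, 0.2515]
tcp_rot: [-56.4, 89.7, 33.5]
wrist_force: [0.4, 0.8, -0.4]
opening: 0.0671
```

```bash
python3 - <<'E'
from h import *
n="side"
im=vision.camera(n)[:,:,::-1]
cv2.imwrite(f"pics/{n}4.png",cv2.resize(im[150:290,130:310],None,fx=4,fy=4))
E
```

```text
(no output)
```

View pics/side4.png

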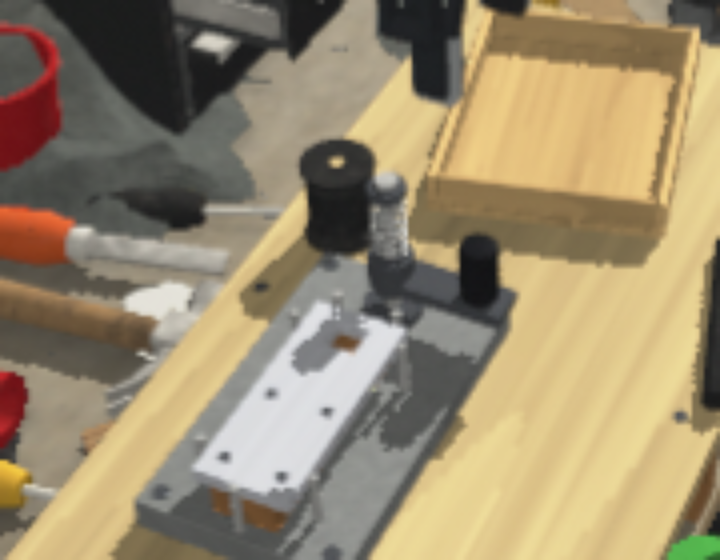

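```bash
python3 - <<'E'
from h import *
P=np.array([onz("side",((x-1.5)/4+130,(y-1.5)/4+150),.104) for x,y in [(194,467),(298,495),(405,325),(322,303)]])
print(P.round(4),P.mean(0)); n=P[3]-P[0]+P[2]-P[1];print(np.degrees(np.arctan2(n[0],-n[1])))
from workcell import sensors
print(sensors.get_obs()['q'])
E
```

```text
[[0.5423 0.4559 0.104 ]
 [0.491  0.4519 0.104 ]
 [0.4941 0.336  0.104 ]
 [0.5392 0.3382 0.104 ]] [0.51664444 0.39553045 0.104     ]
-0.004858365743321233
[3.31389538e+01 6.50919589e+00 1.37867198e+01 9.71414175e+01
 9.94228438e-04 3.32409002e+01]
```

Request:
carry_out(increments=[[10, 0, 0, 0, 0, 0, 90], [10, 0, 0, 0, 0, 0, 90], [10, 0, 0, 0, 0, 0, 90], [10, 0, 0, 0, 0, 0, 90], [10, 0, 0, 0, 0, 0, 90], [10, 0, 0, 0, 0, 0, 90], [10, 0, 0, 0, 0, 0, 90], [10, 0, 0, 0, 0, 0, 90], [9.9, 0, 0, 0, 0, 0, 90], [0, 0, 0, 0, 30, 16, 90], [0, 0, 0, 0, 30, 16, 90], [0, 0, 0, 0, 31, 17, 90]])

```text
time: 12.02
ee_pos: [0.5166, 0.3968, 0.2473]
tcp_rot: [-140.3, 89.9, -140.3]
wrist_force: [-0.5, 0.3, 0.3]
opening: 0.0775
```

Request:
carry_out(increments=[[0, 0, 0, 40, 0, 0, 90], [0, 0, 0, 40, 0, 0, 90], [0, 0, 0, 35, 0, 0, 90], [0, 0, 0, 15, 0, 0, 90], [0, 0, 0, 10, 0, 0, 90], [0, 0, 0, 5, 0, 0, 90], [0, 0, 0, 0, 0, 0, 90], [0, 0, 0, 0, 0, 0, 90]])

```text
time: 13.02
ee_pos: [0.5167, 0.3964, 0.1043]
tcp_rot: [37.0, 89.9, 37.0]
wrist_force: [-0.4, 0.3, 0.4]
opening: 0.0763
```

Request:
carry_out(increments=[[0, 0, 0, 5, 0, 0, 90], [0, 0, 0, 5, 0, 0, 80], [0, 0, 0, 3, 0, 0, 80], [0, 0, 0, 0, 0, 0, 70], [0, 0, 0, 0, 0, 0, 66], [0, 0, 0, 0, 0, 0, 66]])

```text
time: 13.78
ee_pos: [0.5165, 0.3962, 0.0905]
tcp_rot: [37.9, 90.0, 37.9]
wrist_force: [0.3, -0.2, 0.9]
opening: 0.0563
```

```bash
python3 - <<'E'
from h import *
n="side"
im=vision.camera(n)[:,:,::-1]
cv2.imwrite(f"pics/{n}5.png",cv2.resize(im[150:290,130:310],None,fx=4,fy=4,interpolation=cv2.INTER_CUBIC))
E
```

```text
(no output)
```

View pics/side5.png

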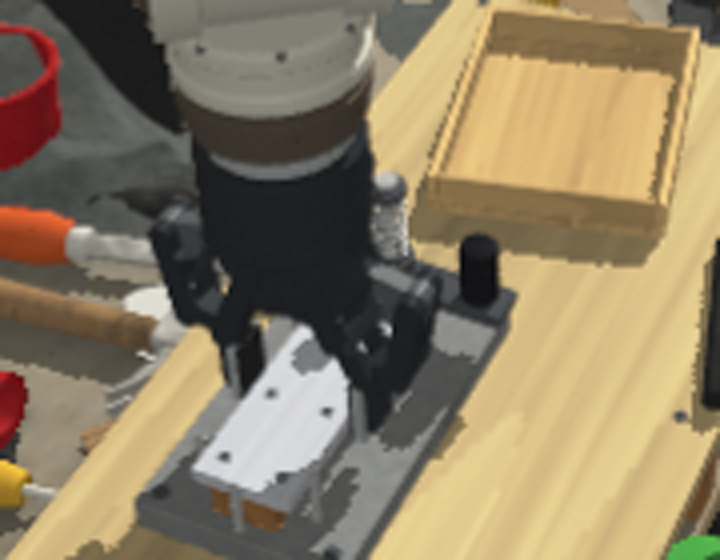

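```bash
python3 - <<'E'
from h import *
for z in(.086,.09,.094,.098):
  print(z,((proj("side",[[.5165-.0285,.407,z],[.5165-.040,.407,z]])-[130,150])*4+1.5).round())
E
```

```text
0.086 [[352. 454.]
 [374. 461.]]
0.09 [[352. 448.]
 [374. 455.]]
0.094 [[351. 442.]
 [373. 450.]]
0.098 [[351. 436.]
 [373. 444.]]
```

Request:
carry_out(increments=[[0, 0, 0, 4, 0, 0, 66], [0, 0, 0, 0, 0, 0, 66]])

```text
time: 14.08
ee_pos: [0.5162, 0.396, 0.0858]
tcp_rot: [-138.5, 90.0, -138.5]
wrist_force: [-0.3, -0.4, 0.5]
opening: 0.056
```

```bash
python3 - <<'E'
from h import *
n="side"
im=vision.camera(n)[:,:,::-1]
cv2.imwrite(f"pics/{n}6.png",cv2.resize(im[210:280,170:250],None,fx=8,fy=8,interpolation=cv2.INTER_CUBIC))
for z in(.086,.09,.094,.098,.102):
  print(z,((proj("side",[[.5165-.0285,.407,z],[.5165-.036,.407,z]])-[170,210])*8+3.5).round())
E
```

```text
0.086 [[385. 428.]
 [413. 437.]]
0.09 [[384. 416.]
 [413. 426.]]
0.094 [[383. 405.]
 [412. 414.]]
0.098 [[382. 393.]
 [411. 403.]]
0.102 [[381. 382.]
 [410. 391.]]
```

View pics/side6.png

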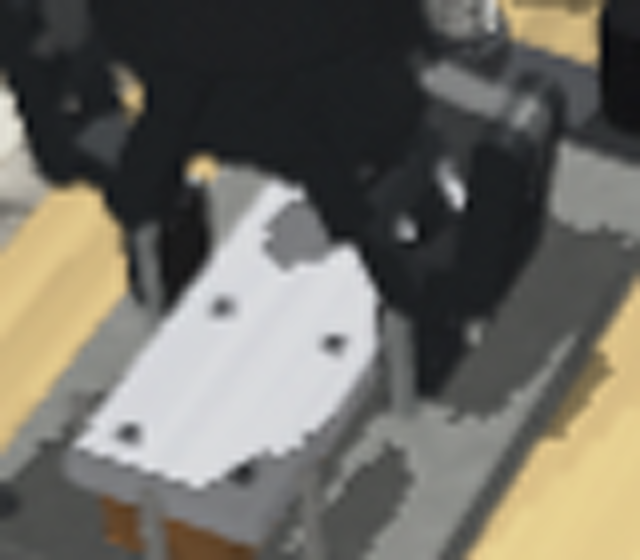

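Request:
carry_out(increments=[[0, 0, 0, -1, 0, 0, 66], [0, 0, 0, 0, 0, 0, 40], [0, 0, 0, 0, 0, 0, 40], [0, 0, 0, 0, 0, 0, 40], [0, 0, 0, 0, 0, 0, 40]], squeeze=60)

```text
time: 14.75
ee_pos: [0.5166, 0.3963, 0.088]
tcp_rot: [36.7, 89.9, 36.7]
wrist_force: [1.0, -0.8, 6.4]
opening: 0.0485
```

Request:
carry_out(increments=[[0, 0, 0, -3, 0, 0, 40], [0, 0, 0, -5, 0, 0, 40], [0, 0, 0, -7, 0, 0, 40], [0, 0, 0, -10, 0, 0, 40], [0, 0, 0, 0, 0, 0, 40]])

```text
time: 15.38
ee_pos: [0.5168, 0.3965, 0.1136]
tcp_rot: [38.5, 89.9, 38.5]
wrist_force: [-0.9, 0.3, -1.5]
opening: 0.0486
```

```bash
python3 - <<'E'
from h import *
n="side"
im=vision.camera(n)[:,:,::-1]
cv2.imwrite(f"pics/{n}7.png",cv2.resize(im[150:290,130:310],None,fx=4,fy=4,interpolation=cv2.INTER_CUBIC))
E
```

```text
(no output)
```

View pics/side7.png

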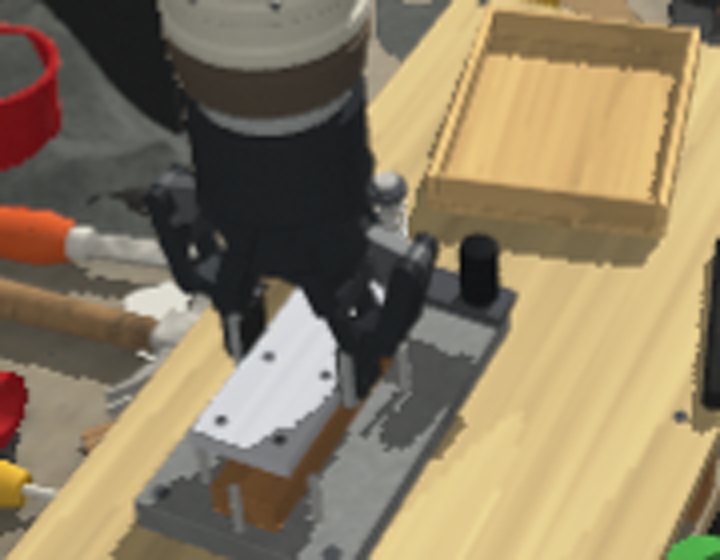

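Request:
carry_out(increments=[[0, 0, 0, -15, 0, 0, 40], [0, 0, 0, -25, 0, 0, 40], [0, 0, 0, -25, 0, 0, 40], [0, 0, 0, -22, 0, 0, 40], [0, 0, 0, -5, 0, 0, 40], [0, 0, 0, 0, -15, -3, 40], [0, 0, 0, 0, -30, -3, 40], [0, 0, 0, 0, -35, -3, 40], [0, 0, 0, 0, -35, -3, 40], [0, 0, 0, 0, -35, -3, 40], [0, 0, 0, 0, -35, -3, 40], [0, 0, 0, 0, -35, -3, 40]])

```text
time: 16.92
ee_pos: [0.4949, 0.175, 0.2037]
tcp_rot: [-158.3, 90.0, -158.3]
wrist_force: [0.5, 0.7, -2.6]
opening: 0.0483
```

Request:
carry_out(increments=[[0, 0, 0, 0, -35, 0, 40], [0, 0, 0, 0, -20, 0, 40], [0, 0, 0, 0, -10, 0, 40], [-5, 0, 0, 0, 0, 0, 40], [-7.8, 0, 0, 0, 0, 0, 40], [0, 0, 0, 0, 0, 0, 40], [0, 0, 0, 0, 0, 0, 40]])

```text
time: 17.8
ee_pos: [0.4954, 0.1114, 0.2041]
tcp_rot: [169.7, 90.0, -177.6]
wrist_force: [0.5, 0.7, -0.9]
opening: 0.0489
```

```bash
python3 - <<'E'
from h import *
n="side"
im=vision.camera(n)[:,:,::-1]
cv2.imwrite(f"pics/{n}8.png",cv2.resize(im[80:270,150:340],None,fx=3,fy=3,interpolation=cv2.INTER_CUBIC))
E
```

```text
(no output)
```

View pics/side8.png

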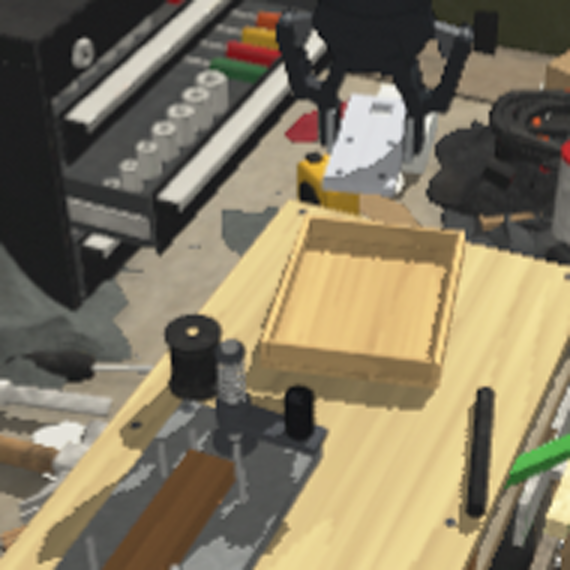

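Request:
carry_out(increments=[[0, 0, 0, 25, 0, 0, 40], [0, 0, 0, 30, 0, 0, 40], [0, 0, 0, 30, 0, 0, 40], [0, 0, 0, 25, 0, 0, 40], [0, 0, 0, 15, 0, 0, 40], [0, 0, 0, 10, 0, 0, 40], [0, 0, 0, 0, 0, 0, 40], [0, 0, 0, 0, 0, 0, 40]])

```text
time: 18.85
ee_pos: [0.4959, 0.1113, 0.0702]
tcp_rot: [0.3, 89.9, 13.1]
wrist_force: [0.5, -0.4, -1.9]
opening: 0.0484
```

```bash
python3 - <<'E'
from h import *
n="side"
im=vision.camera(n)[:,:,::-1]
cv2.imwrite(f"pics/{n}9.png",cv2.resize(im[110:230,190:330],None,fx=5,fy=5,interpolation=cv2.INTER_CUBIC))
E
```

```text
(no output)
```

View pics/side9.png

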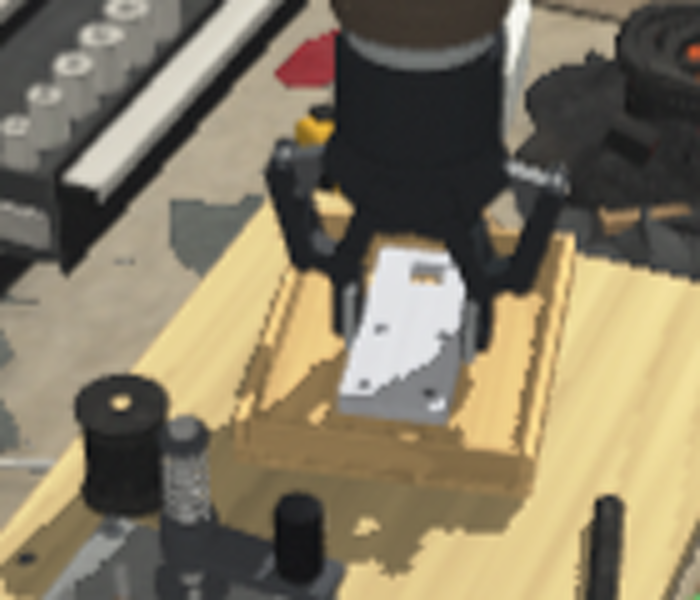

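Request:
carry_out(increments=[[0, 0, 0, 3, 0, 0, 40], [0, 0, 0, 3, 0, 0, 40], [0, 0, 0, 2, 0, 0, 40], [0, 0, 0, 0, 0, 0, 40]])

```text
time: 19.4
ee_pos: [0.4956, 0.1112, 0.0634]
tcp_rot: [0.4, 89.9, 13.2]
wrist_force: [-6.6, -2.4, 17.0]
opening: 0.0485
```

Request:
carry_out(increments=[[0, 0, 0, 1, 0, 0, 40], [0, 0, 0, 1, 0, 0, 40], [0, 0, 0, 0, 0, 0, 40]])

```text
time: 19.77
ee_pos: [0.4957, 0.1112, 0.0633]
tcp_rot: [-0.1, 89.8, 12.7]
wrist_force: [-12.0, -1.3, 32.1]
opening: 0.0485
```

Request:
carry_out(increments=[[0, 0, 0, -2, 0, 0, 40], [0, 0, 0, 0, 0, 0, 40]])

```text
time: 20.02
ee_pos: [0.4957, 0.1112, 0.0634]
tcp_rot: [-0.2, 89.9, 12.6]
wrist_force: [-6.4, -1.2, 16.2]
opening: 0.0481
```

```bash
python3 - <<'E'
from h import *
n="side"
im=vision.camera(n)[:,:,::-1]
cv2.imwrite(f"pics/{n}10.png",cv2.resize(im[150:215,230:310],None,fx=9,fy=9,interpolation=cv2.INTER_CUBIC))
E
```

```text
(no output)
```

View pics/side10.png

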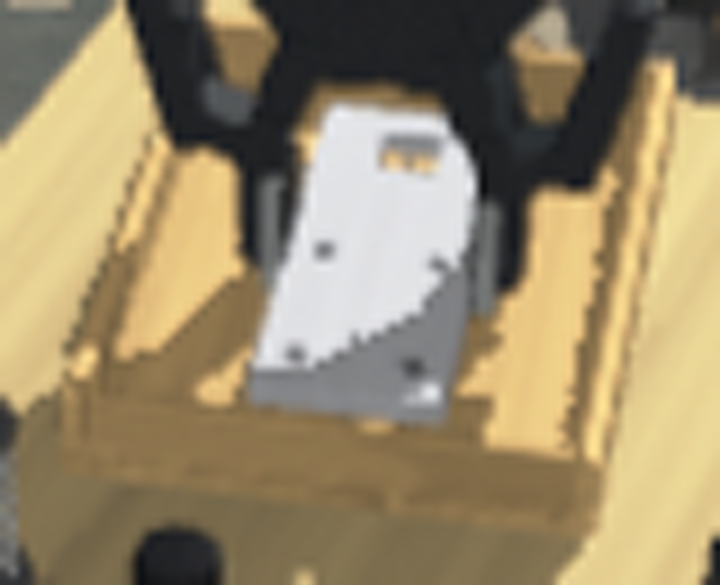

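```bash
python3 - <<'E'
from h import *
c=np.array([.4957,.1112]);u=np.array([-.2198,.9755]);v=np.array([.9755,.2198])
for z in(.066,.069,.072,.074,.077,.080):
  P=[[*(c+a*u+b*v),z] for a,b in((.06,.025),(.06,-.025),(-.06,.025),(-.06,-.025))]
  print(z,((proj("side",P)-[230,150])*9+4).round().tolist())
P=[[*(c+a*u+b*v),.066] for a,b in((.011,.026),(.011,-.026))]; print(((proj("side",P)-[230,150])*9+4).round().tolist())
E
```

```text
0.066 [[249.0, 415.0], [443.0, 438.0], [329.0, 140.0], [508.0, 159.0]]
0.069 [[249.0, 406.0], [443.0, 429.0], [329.0, 131.0], [508.0, 151.0]]
0.072 [[249.0, 397.0], [444.0, 420.0], [329.0, 122.0], [509.0, 142.0]]
0.074 [[249.0, 391.0], [444.0, 414.0], [329.0, 116.0], [509.0, 136.0]]
0.077 [[249.0, 382.0], [444.0, 405.0], [329.0, 107.0], [509.0, 127.0]]
0.08 [[248.0, 373.0], [445.0, 396.0], [329.0, 99.0], [510.0, 118.0]]
[[279.0, 297.0], [475.0, 319.0]]
```

Request:
carry_out(increments=[[0, 0, 0, -0.5, 0, 0, 40], [0, 0, 0, 0, 0, 0, 65], [0, 0, 0, 0, 0, 0, 70], [0, 0, 0, 0, 0, 0, 72], [0, 0, 0, 0, 0, 0, 72]], squeeze=20)

```text
time: 20.7
ee_pos: [0.4954, 0.1112, 0.0616]
tcp_rot: [179.0, 90.0, -168.2]
wrist_force: [-0.0, 0.2, 0.7]
opening: 0.0612
```

```bash
python3 - <<'E'
from h import *
n="side"
im=vision.camera(n)[:,:,::-1]
cv2.imwrite(f"pics/{n}11.png",cv2.resize(im[150:215,230:310],None,fx=9,fy=9,interpolation=cv2.INTER_CUBIC))
E
```

```text
(no output)
```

View pics/side11.png

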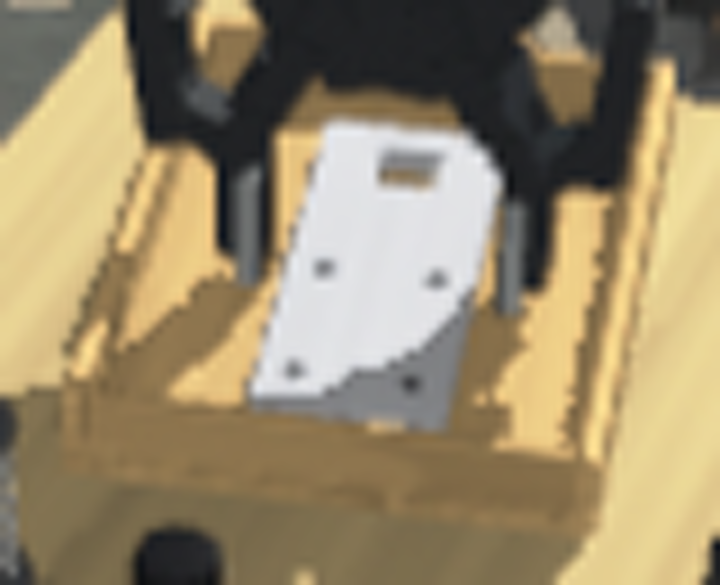

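Plate rests on the floor (its corners at about (250,395) and (330,122) match a top at z of about 0.074) and the fingers are clear. Retreating.

Request:
carry_out(increments=[[0, 0, 0, -5, 0, 0, 72], [0, 0, 0, -20, 0, 0, 72], [0, 0, 0, -35, 0, 0, 72], [0, 0, 0, -40, 0, 0, 72], [0, 0, 0, -40, 0, 0, 72], [0, 0, 0, -40, 0, 0, 72], [0, 0, 0, 0, -40, 0, 72], [0, 0, 0, 0, -40, 0, 72], [0, 0, 0, 0, -40, 0, 72], [0, 0, 0, 0, 0, 0, 72], [0, 0, 0, 0, 0, 0, 72]])

```text
time: 22.12
ee_pos: [0.522, -0.0057, 0.242]
tcp_rot: [66.0, 90.0, 78.8]
wrist_force: [-0.1, 0.8, -0.1]
opening: 0.0616
```

```bash
python3 - <<'E'
from h import *
n="side"
im=vision.camera(n)[:,:,::-1]
cv2.imwrite(f"pics/{n}12.png",cv2.resize(im[110:310,150:350],None,fx=3,fy=3,interpolation=cv2.INTER_CUBIC))
E
```

```text
(no output)
```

View pics/side12.png

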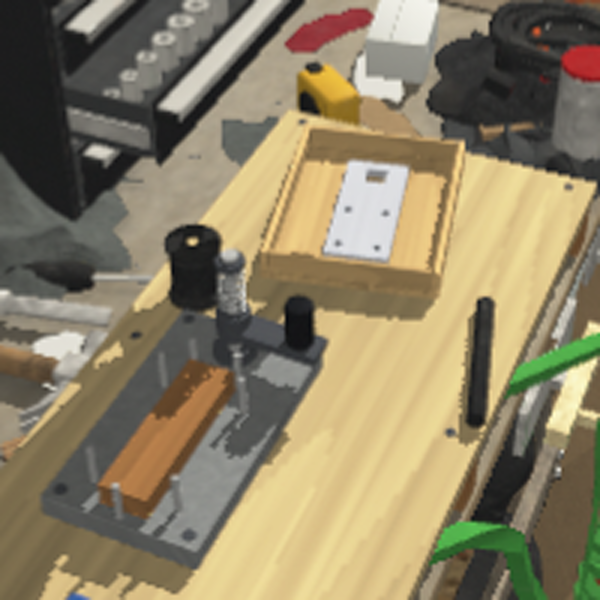

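The plate lies flat in the tray (centre about (368,210)). The finger is swung aside with its knob at (298,322), and the spool, marker and tape measure haven't moved.

```bash
python3 -c "
from workcell import job_done
print(job_done())"
```

```text
the job is handed in; nothing more can be done
None
```

The plate is lying flat, same side up, in the tray, and the job was handed in at about 22 s of the 58 s allowed. `job_done()` gives no verdict.

- **Finger:** I lifted it about 20 mm by the knob, swung it about 90° anticlockwise (towards the robot), lowered it and let go. The picture after that showed it aside and down, with the plate still in the jig.
- **Plate:** I gripped it by its long edges, lifted it straight up over the pins and lowered it into the tray.
- **Last checks:** the final picture shows the plate near the tray's centre, the finger still aside, and the tape measure, spool and marker where they were. The gripper is about 0.18 m up, clear of the tray, with a wrist force under 1 N.

Two things did not go as planned:

- **Small drop:** the fingertips reached the tray floor before the plate did, because they stuck out about 4–5 mm below it. The plate therefore fell those last few millimetres when released; I calculate about 0.3 m/s, against the 0.7 m/s limit.
- **Force on the tray floor:** my last 2 mm of creeping down pushed the wrist force to about 32 N before I backed off. That is under the 40 N contact limit.

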